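# Stroke shut the lids along a row of tea tins

### The job

In the open gift box the hinged lids of the six tea tins in the row nearest you stand ajar. Run your fingertips lightly along the tops of that row, from the hinge side of each lid towards its raised edge, so that all six lids end fully shut and every tin stays standing in its place. Do not pick anything up, and leave the other things on the bench alone.

Things in the scene. Friction and masses are not known exactly. Their poses are not given: they have to be found in the camera images.
- gift_box: Open dark-wood gift box, fixed, 206 (x) x 331 (y) x 40 mm high, its lid off. Origin: centre of its underside; x points away from the robot across the rows, y to the left along them. It holds four rows of six tins; their shut tops stand 48 mm above the table, 8 mm above the rim. The three far rows are shut and cannot move; the row nearest the robot has its lids ajar.
- row_middle (a point): Middle of the nearest row, in the plane of its shut lids (48 mm above the table), 69 mm nearer the robot than the box's origin; axes as the gift box. The row runs along its y axis, tin centres at about y = +129, +77, +26, -26, -77, -129 mm (tin 1 to 6).
- tin1: Tin 1 of the nearest row, counted from the robot's left: gold tinplate box with hinged lid, 44 mm deep (x), 50 mm wide (y, along the row), 40 mm high when shut, about 75 g, loose, 1 to 2 mm from its neighbours. Origin: centre of its underside; x away from the robot, y left, z up.
- tin2: Tin 2 of the nearest row, counted from the robot's left: gold tinplate box with hinged lid, 44 mm deep (x), 50 mm wide (y, along the row), 40 mm high when shut, about 75 g, loose, 1 to 2 mm from its neighbours. Origin: centre of its underside; x away from the robot, y left, z up.
- tin3: Tin 3 of the nearest row, counted from the robot's left: gold tinplate box with hinged lid, 44 mm deep (x), 50 mm wide (y, along the row), 40 mm high when shut, about 75 g, loose, 1 to 2 mm from its neighbours. Origin: centre of its underside; x away from the robot, y left, z up.
- tin4: Tin 4 of the nearest row, counted from the robot's left: gold tinplate box with hinged lid, 44 mm deep (x), 50 mm wide (y, along the row), 40 mm high when shut, about 75 g, loose, 1 to 2 mm from its neighbours. Origin: centre of its underside; x away from the robot, y left, z up.
- tin5: Tin 5 of the nearest row, counted from the robot's left: gold tinplate box with hinged lid, 44 mm deep (x), 50 mm wide (y, along the row), 40 mm high when shut, about 75 g, loose, 1 to 2 mm from its neighbours. Origin: centre of its underside; x away from the robot, y left, z up.
- tin6: Tin 6 of the nearest row, counted from the robot's left: gold tinplate box with hinged lid, 44 mm deep (x), 50 mm wide (y, along the row), 40 mm high when shut, about 75 g, loose, 1 to 2 mm from its neighbours. Origin: centre of its underside; x away from the robot, y left, z up.
- lid1 (a joint): Opening of tin 1's lid, rad: 0 shut, starts at 0.12 to 0.42. A flat sheet 44 x 47 mm, 3 mm thick, with an 8 mm skirt; the hinge lies along the tin's left edge (y = +23.5, z = 37 mm in the tin), so the right-hand edge stands up (6 to 20 mm). The stiff hinge stays where it is left and yields to 0.2 N at the free edge, a few newtons near the hinge.
- lid2 (a joint): Opening of tin 2's lid, rad: 0 shut, starts at 0.12 to 0.42. A flat sheet 44 x 47 mm, 3 mm thick, with an 8 mm skirt; the hinge lies along the tin's left edge (y = +23.5, z = 37 mm in the tin), so the right-hand edge stands up (6 to 20 mm). The stiff hinge stays where it is left and yields to 0.2 N at the free edge, a few newtons near the hinge.
- lid3 (a joint): Opening of tin 3's lid, rad: 0 shut, starts at 0.12 to 0.42. A flat sheet 44 x 47 mm, 3 mm thick, with an 8 mm skirt; the hinge lies along the tin's left edge (y = +23.5, z = 37 mm in the tin), so the right-hand edge stands up (6 to 20 mm). The stiff hinge stays where it is left and yields to 0.2 N at the free edge, a few newtons near the hinge.
- lid4 (a joint): Opening of tin 4's lid, rad: 0 shut, starts at 0.12 to 0.42. A flat sheet 44 x 47 mm, 3 mm thick, with an 8 mm skirt; the hinge lies along the tin's left edge (y = +23.5, z = 37 mm in the tin), so the right-hand edge stands up (6 to 20 mm). The stiff hinge stays where it is left and yields to 0.2 N at the free edge, a few newtons near the hinge.
- lid5 (a joint): Opening of tin 5's lid, rad: 0 shut, starts at 0.12 to 0.42. A flat sheet 44 x 47 mm, 3 mm thick, with an 8 mm skirt; the hinge lies along the tin's left edge (y = +23.5, z = 37 mm in the tin), so the right-hand edge stands up (6 to 20 mm). The stiff hinge stays where it is left and yields to 0.2 N at the free edge, a few newtons near the hinge.
- lid6 (a joint): Opening of tin 6's lid, rad: 0 shut, starts at 0.12 to 0.42. A flat sheet 44 x 47 mm, 3 mm thick, with an 8 mm skirt; the hinge lies along the tin's left edge (y = +23.5, z = 37 mm in the tin), so the right-hand edge stands up (6 to 20 mm). The stiff hinge stays where it is left and yields to 0.2 N at the free edge, a few newtons near the hinge.
- spare_tin: Bystander: one more tin of the same kind, shut (44 x 50 x 40 mm), loose on the bench to the right of the box. Origin: centre of its underside.
- bowl: Bystander: shallow aluminium bowl, 110 mm across, 45 mm high, loose on the bench, far right. Origin: centre of its underside.
- spray_bottle: Bystander: white spray bottle with a blue head, 52 mm across, 158 mm tall, loose on the bench to the left of the box, nearer the robot. Origin: centre of its underside.
There are look-alikes about, which are no part of the job. Leave any green or purple look-alike of the tin2 alone.

How it is judged:
At the end, for the whole second after the job is handed in: All six lids are shut to within 0.08 rad (under 4 mm at the free edge), and each tin of the row is at rest in its row, upright within 0.04 rad, standing on the floor of the box within 3 mm (value of joint each of lid1, lid2, lid3, lid4, lid5, lid6 below 0.08 rad and angle between each of tin1, tin2, tin3, tin4, tin5, tin6's own z axis and vertical below 0.04 rad and z of each of tin1, tin2, tin3, tin4, tin5, tin6 in the frame of row_middle below -0.037 m and horizontal distance between each of tin1, tin2, tin3, tin4, tin5, tin6 and row_middle below 0.16 m and linear speed of each of tin1, tin2, tin3, tin4, tin5, tin6 below 0.01 m/s); the robot touches nothing.
It fails at once if a tin of the row is lifted from the floor of the box or tipped (z of any of tin1, tin2, tin3, tin4, tin5, tin6 in the frame of row_middle above -0.034 m or angle between any of tin1, tin2, tin3, tin4, tin5, tin6's own z axis and vertical above 0.15 rad).
It fails at once if a tin of the row or its lid is pressed with more than 40 N (contact force between any of the fingers, the arm and tin1 above 40 N or contact force between any of the fingers, the arm and tin2 above 40 N or contact force between any of the fingers, the arm and tin3 above 40 N or contact force between any of the fingers, the arm and tin4 above 40 N or contact force between any of the fingers, the arm and tin5 above 40 N or contact force between any of the fingers, the arm and tin6 above 40 N).
It fails at once if the gift box or the tins packed in it are pressed with more than 40 N (contact force between any of the fingers, the arm and gift_box above 40 N).
It fails at once if the spare tin, the bowl or the spray bottle is moved by more than 10 mm (distance of any of spare_tin, bowl, spray_bottle from where it was at the start of the episode above 0.01 m).
It also fails if it takes over 42 s, if anything falls off the work surface, if the arm or the gripper's body presses on something with over 40 N, if the wrist force passes 120 N, or if a joint passes its speed limit or range.

### The arm

A 7-joint arm with a two-finger parallel gripper is mounted at the origin on the work surface. World frame = base frame: x ahead of the robot, y to its left, z up, the work surface at z = 0. Lengths are in m, angles in rad, forces in N, time in s.
With the tool pointing down it reaches from about 0.4 to 0.85 m from the base axis. Payload 10.4 kg.
Tool frame: the origin (TCP) lies between the finger pads; the fingertips stand 14 mm ahead of it and the grasp point (between the pads) lies 5 mm behind it; z points along the fingers, y is the line along which they close (so a half turn about z gives the same grasp; the last joint's range is limited). The gripper opens to 87 mm and grips with 3 to 60 N. Pads are 19 mm wide; open, the fingers measure 117 mm over their backs; the gripper's body (75 mm by 190 mm) begins 51 mm behind the grasp point.
Start: joints at [1.146, 0.332, -0.065, 1.46, 0.022, 1.35, -0.088], TCP at [0.244, -0.575, 0.237] pointing down, gripper open.
Joint ranges: [-2.6, 2.6], [-0.5, 2.12], [-1.47, 1.34], [0.16, 2.42], [-1.27, 4.41], [0.06, 2.06], [-2.6, 2.6]. Speed limits (rad/s): [2.22, 2.22, 2.79, 2.79, 3.14, 3.14, 3.14].

### API

Orientations are given as a unit quaternion [x, y, z, w].
In Python, from bench import * gives the robot as it stands.
- The arm moves only by the tool drive_tool, never from a script. Its argument "deltas" is a list of rows, each a list of 7 numbers: the turn, a rotation vector about the tool's x, y, z in degrees, then the shift along the tool's x, y, z in m, then the closure, from -1 (fully open) to 1 (shut). A call has 1 to 12 rows; each row is the pose to reach, as a shift and turn from the pose commanded when the call began, along the tool's axes at that moment; what a row does not reach only later rows make up. A row lasts 1/10 s, in which the tool goes at most 50 mm and 8.59 degrees, less where a joint would pass 70% of its speed; a pose out of reach is approached as far as the arm can. A call with a gripper value outside its range is refused whole. The fingers move at their own pace and stop on an object; "squeeze" is the grip in N (left out, the last holds). Time passes only in rows, so rows that repeat a pose let the fingers close. It gives the time, the measured TCP pose, the force and the opening at its end, in the units of the state.
- read_state(): the state, without advancing time (a new reading comes with each control period).
- camera(name): name is "scene" or "top" or "wrist"; returns (picture, depth): 384x512x3 uint8, red, green, blue; 384x512 float32, m along the optical axis (not along the pixel's ray), 0 where there is no reading.
- camera_params(name): a dict with "K" (3x3 intrinsics, pixels), "k1" (the pictures are not rectified: a ray, as slopes to the right and down, at radius r is drawn at 1 + k1 r^2 times it, then the intrinsics apply), "R" (3x3) and "t" (3): a world point X has camera coordinates R X + t; the wrist camera has in their place "mount" (4x4, takes a point from camera to tool coordinates, whose origin is the TCP and whose axes are the flange's). Camera axes: x right, y down, z forward; pixel columns grow to the right and rows downward; lengths in m; the calibration is good to about 2 mm. A picture is of the moment at which its call begins: read the wrist's pose just before it. camera_params takes no time and is no camera call.
- close_job(): hands the job in, once; it reports no verdict.
Trained networks look in the newest picture that a camera, given by its name, has taken for a name from the list of things; names that differ only in an ending like _2 or _b are one class to them, and where a whole thing is asked for, a point or a joint stands for the part that bears it (a point fixed in the world has none). Each returns a list of dicts, best first, with "score" (0 to 1); they miss things now and then, are a little off and sometimes report something else, mostly with a low value. They report only what shows in the picture. A call takes as long as a camera call. They do not tell look-alikes from the thing itself.
- outline_of(label, camera): "pixels" (384x512 bool, what is visible of it) and "location" ([column, row] as shares, 0 to 1, of the picture: columns of its width, rows of its height, amid what is visible of it).
- tip_of(label, camera): "location" ([column, row] as shares, 0 to 1, of the picture: columns of its width, rows of its height: a listed point, or the origin of a listed thing).
The state is a dict: "time": time; "joint_positions": joint angles; "joint_vel": joint speeds; "joint_torque": joint torques, N m; "ee_pos": TCP position; "eef_rot": TCP orientation; "ft_force": force on the tool from outside, world axes, zero at the start; "torque": the same for the moment, N m; "width": finger opening in m.
Only numpy, scipy, OpenCV 4.12 (cv2) and the standard library are available. Lean on these libraries where they do the work, as an engineer would, in place of code of your own. Each camera call takes 0.05 s, during which the arm holds its last target. There are 200 camera calls.

## Working session

There is one attempt and no reset: what is moved stays moved. The work goes in short steps, Python scripts to look and compute and a tool call to move; the robot and the scene stay as the last step left them, time stands still between calls to the robot, and variables do not carry over. Pictures are saved under pics/ and viewed, on a budget of 10 in all, crops included, one or two more only if the job needs it, and the job is handed in when it is done.

Besides the shell and the picture viewer there is one more tool, called after "Emit:" as name(argument=value, ...), one argument or row to a line, values as JSON. drive_tool: Moves the arm, as the interface text tells. Its arguments: {"type":"object","properties":{"deltas":{"type":"array"},"squeeze":{"type":"number"}},"required":["deltas"]}

```bash
mkdir -p pics
cat > h.py <<'E'
from bench import *
import numpy as np, cv2
from scipy.spatial.transform import Rotation as Ro
def cloud(name):
    s=read_state(); im,d=camera(name); p=camera_params(name); K=np.array(p["K"]); k1=p["k1"]
    v,u=np.mgrid[0:384,0:512]
    xd=(u-K[0,2])/K[0,0]; yd=(v-K[1,2])/K[1,1]
    x,y=xd.copy(),yd.copy()
    for _ in range(15):
        f=1+k1*(x*x+y*y); x,y=xd/f,yd/f
    P=np.stack([x*d,y*d,d],-1)
    if "mount" in p:
        M=np.array(p["mount"]); P=P@M[:3,:3].T+M[:3,3]
        W=P@Ro.from_quat(s["eef_rot"]).as_matrix().T+np.array(s["ee_pos"])
    else: W=(P-np.array(p["t"]))@np.array(p["R"])
    W[d==0]=np.nan
    return im,d,W
E
python3 - <<'E'
from h import *
s=read_state(); print(s)
im,d,W=cloud("top"); np.save("top.npy",W)
im2,_,W2=cloud("scene"); np.save("scene.npy",W2)
cv2.imwrite("pics/a.png",cv2.resize(im[:,:,::-1],(768,576))); cv2.imwrite("pics/b.png",im2[:,:,::-1])
for n in ["gift_box","row_middle","tin1","tin6","spare_tin","bowl","spray_bottle"]:
    for r in tip_of(n,"top")[:2]: 
        c=r["location"];u,v=int(c[0]*512),int(c[1]*384); print(n,round(r["score"],2),u,v,W[v,u].round(3))
E
```

```text
{'time': 0.0, 'joint_positions': array([ 1.1463836 ,  0.33290442, -0.06469809,  1.46092688,  0.02160562,
        1.34990662, -0.08850711]), 'joint_vel': array([-0.00120723,  0.00069231,  0.00075154,  0.00160299, -0.00111303,
       -0.00080259,  0.00064503]), 'joint_torque': array([ 1.36960789e-04, -6.23256683e+01,  2.49757385e-02, -3.89893234e+01,
       -6.13008603e-02,  3.99174029e-02,  1.25807346e-04]), 'ee_pos': array([ 0.24427957, -0.5748883 ,  0.2357405 ]), 'eef_rot': array([ 9.79884553e-01,  1.99563867e-01, -1.79972507e-04, -7.02072210e-04]), 'ft_force': array([0.39723172, 0.31469664, 0.70912961]), 'torque': array([-0.02551237,  0.00669152, -0.03464672]), 'width': 0.08738548650260813}
gift_box 0.71 259 169 [ 0.567 -0.007  0.047]
gift_box 0.31 394 139 [ 0.659 -0.366  0.004]
row_middle 0.58 259 192 [ 0.511 -0.008  0.006]
tin1 0.95 307 189 [ 0.518 -0.128  0.056]
tin1 0.91 227 199 [0.489 0.07  0.063]
tin6 0.95 307 189 [ 0.518 -0.128  0.056]
tin6 0.91 227 199 [0.489 0.07  0.063]
spare_tin 0.66 394 207 [ 0.477 -0.354  0.04 ]
bowl 0.73 394 137 [ 0.664 -0.365  0.008]
spray_bottle 0.84 117 235 [0.395 0.335 0.097]
```

View pics/a.png

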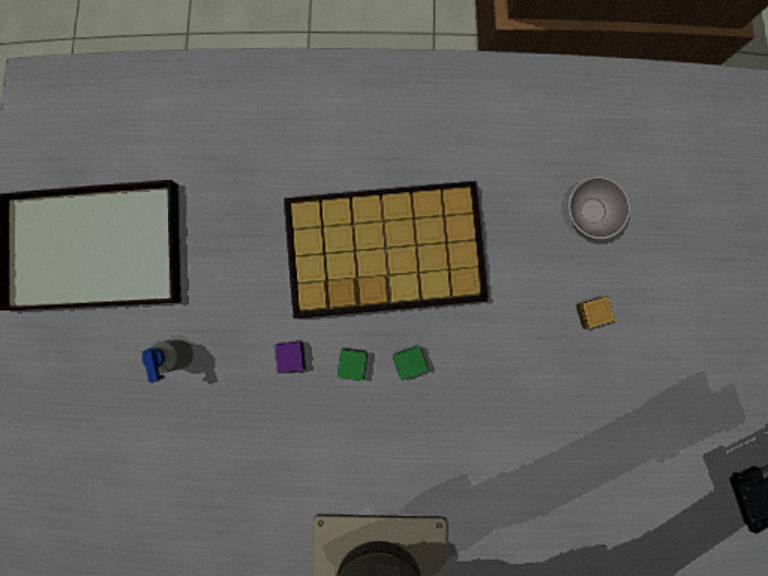

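View pics/b.png

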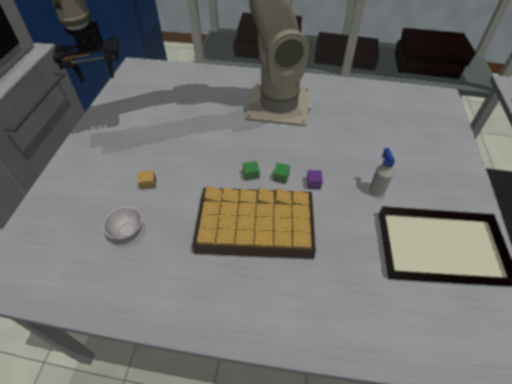

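The near row has its lids standing up towards the right. The box sits at rows 182–317 and columns 287–487 of the 768-wide view, with a small yaw. Its near row is at rows 270–310, and the green and purple look-alikes are nearer the robot. Next I'll fit the box pose.

Run:
```python
from h import *
for f in ("top","scene"):
    W=np.load(f+".npy"); Q=W.reshape(-1,3)
    m=(Q[:,2]>.025)&(Q[:,2]<.085)&(Q[:,0]>.44)&(Q[:,0]<.73)&(abs(Q[:,1])<.22)
    q=Q[m]; r=cv2.minAreaRect(q[:,:2].astype(np.float32)); print(f,r)
    a=r[2]
    c=np.array(r[0]); th=np.deg2rad(a if a<45 else a-90)
    R=np.array([[np.cos(th),np.sin(th)],[-np.sin(th),np.cos(th)]])
    l=(q[:,:2]-c)@R.T
    far=(l[:,0]>-.035)&(l[:,0]<.085)&(abs(l[:,1])<.145)
    print("yaw",np.rad2deg(th),"top z",np.median(q[far,2]),np.std(q[far,2]))
    A=np.c_[q[far,:2],np.ones(far.sum())]; print("plane",np.linalg.lstsq(A,q[far,2],rcond=None)[0])
    near=(abs(l[:,0]+.069)<.015)
    yy=np.arange(.155,-.16,-.01)
    print([(round(y*1000),round(1000*np.median(q[near&(abs(l[:,1]-y)<.005),2]))) for y in yy if (near&(abs(l[:,1]-y)<.005)).any()])
    rm=c+R.T@[-.069,0]; print("row mid",rm,"tin1",rm+R.T@[0,.129],"tin6",rm+R.T@[0,-.129], "dir -y",-R.T@[0,1])
```

```text
top ((0.5765910148620605, -0.0013320446014404297), (0.2048829346895218, 0.3330309987068176), 6.259734153747559)
yaw 6.259734153747559 top z 0.048816439131100446 0.003909608915689639
plane [-0.00071626  0.00118238  0.04861729]
[(155, 42), (145, 52), (135, 53), (125, 56), (115, 58), (105, 53), (95, 53), (85, 57), (75, 61), (65, 65), (55, 60), (45, 50), (35, 55), (25, 59), (15, 63), (5, 62), (-5, 49), (-15, 52), (-25, 54), (-35, 56), (-45, 56), (-55, 49), (-65, 52), (-75, 54), (-85, 56), (-95, 59), (-105, 49), (-115, 53), (-125, 56), (-135, 61), (-145, 64), (-155, 43)]
row mid [ 0.5080024  -0.00885551] tin1 [0.49393679 0.11937537] tin6 [ 0.52206802 -0.13708639] dir -y [ 0.10903576 -0.99403783]
scene ((0.5772622227668762, -0.0015671253204345703), (0.20956546068191528, 0.3296874761581421), 6.145829677581787)
yaw 6.145829677581787 top z 0.04741622778439284 0.0032548130834297133
plane [1.24169058e-05 6.41921669e-04 4.68357307e-02]
[(155, 40), (145, 49), (135, 52), (125, 54), (115, 57), (105, 49), (95, 51), (85, 56), (75, 60), (65, 64), (55, 60), (45, 50), (35, 55), (25, 58), (15, 62), (5, 61), (-5, 48), (-15, 50), (-25, 52), (-35, 54), (-45, 56), (-55, 48), (-65, 50), (-75, 53), (-85, 55), (-95, 57), (-105, 48), (-115, 53), (-125, 56), (-135, 60), (-145, 63), (-155, 39)]
row mid [ 0.50865879 -0.00895422] tin1 [0.49484813 0.11930437] tin6 [ 0.52246945 -0.13721281] dir -y [ 0.10705939 -0.99425263]
```

Emit:
drive_tool(
  deltas=[
    [0, 0, 16.8, 0.317, -0.219, 0, 1],
    [0, 0, 16.8, 0.317, -0.219, 0, 1],
    [0, 0, 16.8, 0.317, -0.219, 0, 1],
    [0, 0, 16.8, 0.317, -0.219, 0, 1],
    [0, 0, 16.8, 0.317, -0.219, 0, 1],
    [0, 0, 16.8, 0.317, -0.219, 0, 1],
    [0, 0, 16.8, 0.317, -0.219, 0, 1],
    [0, 0, 16.8, 0.317, -0.219, 0, 1],
    [0, 0, 16.8, 0.317, -0.219, 0, 1],
    [0, 0, 16.8, 0.317, -0.219, 0, 1],
    [0, 0, 16.8, 0.317, -0.219, 0, 1],
    [0, 0, 16.8, 0.317, -0.219, 0, 1],
  ],
  squeeze=20,
)

```text
time: 1.65
ee_pos: [0.4498, -0.251, 0.2365]
eef_rot: [0.999, 0.053, -0.0, 0.0]
ft_force: [-0.4, -2.0, -0.4]
width: 0.0027
```

Emit:
drive_tool(
  deltas=[
    [0, 0, 0, 0.0845, -0.389, 0.116, 1],
    [0, 0, 0, 0.0845, -0.389, 0.116, 1],
    [0, 0, 0, 0.0845, -0.389, 0.116, 1],
    [0, 0, 0, 0.0845, -0.389, 0.116, 1],
    [0, 0, 0, 0.0845, -0.389, 0.116, 1],
    [0, 0, 0, 0.0845, -0.389, 0.116, 1],
    [0, 0, 0, 0.0845, -0.389, 0.116, 1],
    [0, 0, 0, 0.0845, -0.389, 0.116, 1],
    [0, 0, 0, 0.0845, -0.389, 0.116, 1],
    [0, 0, 0, 0.0845, -0.389, 0.116, 1],
    [0, 0, 0, 0.0845, -0.389, 0.116, 1],
    [0, 0, 0, 0.0845, -0.389, 0.116, 1],
  ],
)

```text
time: 2.85
ee_pos: [0.4929, 0.1441, 0.1208]
eef_rot: [0.999, 0.053, 0.0, 0.0]
ft_force: [-0.5, -0.4, -0.6]
width: 0.0003
```

Run:
```python
from h import *
s=read_state(); print(s["ee_pos"],s["width"],s["ft_force"],s["time"])
im,d,W=cloud("wrist"); cv2.imwrite("pics/c.png",im[:,:,::-1])
# stream far-row heights from wrist view
c=np.array([.577,-.0015]); th=np.deg2rad(6.2); R=np.array([[np.cos(th),np.sin(th)],[-np.sin(th),np.cos(th)]])
q=W.reshape(-1,3); q=q[np.isfinite(q[:,2])]; l=(q[:,:2]-c)@R.T
m=(l[:,0]>-.04)&(l[:,0]<.08)&(abs(l[:,1])<.15)&(q[:,2]>.03)&(q[:,2]<.07); print(m.sum(),np.percentile(q[m,2],[10,50,90]) if m.any() else 0)
```

```text
[0.49292018 0.14409361 0.12076745] 0.0002923513525521318 [-0.48041257 -0.38771752 -0.63770867] 2.85
42587 [0.04727554 0.04877288 0.04974114]
```

View pics/c.png

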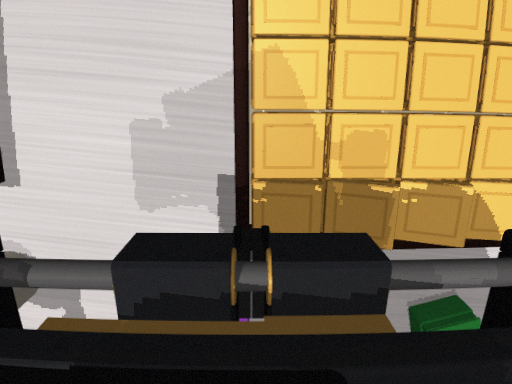

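Emit:
drive_tool(
  deltas=[
    [0, 0, 0, 0, 0, 0.03, 1],
    [0, 0, 0, 0, 0, 0.045, 1],
    [0, 0, 0, 0, 0, 0.05, 1],
    [0, 0, 0, 0, 0, 0.053, 1],
    [0, 0, 0, 0, 0, 0.055, 1],
    [0, 0, 0, 0, 0, 0.056, 1],
    [0, 0, 0, 0, 0, 0.0565, 1],
    [0, 0, 0, 0, 0, 0.0565, 1],
    [0, 0, 0, 0, 0, 0.0565, 1],
  ],
)

```text
time: 3.8
ee_pos: [0.4926, 0.1462, 0.0643]
eef_rot: [0.999, 0.054, 0.0, 0.0]
ft_force: [0.1, 0.4, 0.5]
width: 0.0004
```

Emit:
drive_tool(
  deltas=[
    [0, 0, 0, 0, 0, 0.0005, 1],
    [0, 0, 0, 0, 0, 0.001, 1],
    [0, 0, 0, 0, 0, 0.001, 1],
    [0, 0, 0, 0, 0, 0.001, 1],
  ],
)

```text
time: 4.2
ee_pos: [0.4925, 0.1461, 0.0631]
eef_rot: [0.999, 0.054, 0.0, 0.0]
ft_force: [-0.7, 0.2, 1.0]
width: 0.0006
```

Emit:
drive_tool(
  deltas=[
    [0, 0, 0, 0, 0.004, 0, 1],
    [0, 0, 0, 0, 0.008, 0, 1],
    [0, 0, 0, 0, 0.012, 0, 1],
    [0, 0, 0, 0, 0.016, 0, 1],
    [0, 0, 0, 0, 0.02, 0, 1],
    [0, 0, 0, 0, 0.024, 0, 1],
  ],
)

```text
time: 4.8
ee_pos: [0.495, 0.1218, 0.063]
eef_rot: [0.999, 0.054, -0.0, 0.0]
ft_force: [0.2, -0.1, 0.2]
width: 0.0003
```

Emit:
drive_tool(
  deltas=[
    [0, 0, 0, 0, 0.005, 0, 1],
    [0, 0, 0, 0, 0.01, 0, 1],
    [0, 0, 0, 0, 0.015, 0, 1],
    [0, 0, 0, 0, 0.02, 0, 1],
    [0, 0, 0, 0, 0.025, 0, 1],
    [0, 0, 0, 0, 0.03, 0, 1],
    [0, 0, 0, 0, 0.035, 0, 1],
    [0, 0, 0, 0, 0.04, 0, 1],
    [0, 0, 0, 0, 0.045, 0, 1],
    [0, 0, 0, 0, 0.05, 0, 1],
    [0, 0, 0, 0, 0.055, 0, 1],
    [0, 0, 0, 0, 0.06, 0, 1],
  ],
)

```text
time: 6.0
ee_pos: [0.5015, 0.0622, 0.063]
eef_rot: [0.999, 0.054, -0.0, 0.0]
ft_force: [-0.8, 0.3, 1.0]
width: 0.0004
```

```bash
cat > prof.py <<'E'
from h import *
import sys
c=np.array([.577,-.0015]); th=np.deg2rad(6.2); R=np.array([[np.cos(th),np.sin(th)],[-np.sin(th),np.cos(th)]])
for n in sys.argv[1:]:
    im,d,W=cloud(n); cv2.imwrite(f"pics/{n}_{int(read_state()['time']*100)}.png",im[:,:,::-1])
    q=W.reshape(-1,3); q=q[np.isfinite(q[:,2])]; l=(q[:,:2]-c)@R.T
    near=abs(l[:,0]+.069)<.015; far=abs(l[:,0])<.06
    for i,t in enumerate([.129,.077,.026,-.026,-.077,-.129]):
        f=lambda b,o:(lambda s: round(1000*float(np.median(q[s,2])),1) if s.sum() else None)(b&(abs(l[:,1]-t-o)<.005)&(q[:,2]>.02))
        print(n,"tin",i+1,"near",[f(near,o) for o in (.015,.005,-.005,-.015)],"far",[f(far&(l[:,0]>-.04),o) for o in (.015,.005,-.005,-.015)])
E
python3 prof.py top scene
```

```text
top tin 1 near [None, None, 447.1, 453.7] far [49.3, 48.1, 50.4, 50.9]
top tin 2 near [447.1, 447.7, 448.5, 448.8] far [52.2, 420.1, 426.8, 430.7]
top tin 3 near [462.8, 466.4, 441.1, 64.1] far [421.9, 50.2, 48.7, 48.9]
top tin 4 near [162.3, 163.0, 55.3, 56.3] far [49.2, 49.6, 48.6, 48.5]
top tin 5 near [51.0, 53.5, 55.8, 58.5] far [49.0, 49.0, 49.3, 49.1]
top tin 6 near [51.1, 56.1, 60.0, 63.9] far [49.0, 48.7, 48.5, 48.8]
scene tin 1 near [87.0, 160.0, 49.4, 442.2] far [47.9, 48.0, 49.8, 217.3]
scene tin 2 near [443.4, 444.8, 445.0, 445.8] far [289.1, 292.5, 301.4, 309.2]
scene tin 3 near [451.1, 455.9, 417.5, 64.5] far [367.7, 367.5, 47.7, 47.5]
scene tin 4 near [105.7, 53.7, 53.5, 54.9] far [48.5, 47.6, 47.9, 47.6]
scene tin 5 near [49.7, 51.9, 53.9, 56.3] far [47.8, 47.9, 47.7, 47.1]
scene tin 6 near [51.3, 55.0, 58.9, 62.5] far [47.5, 47.4, 47.6, 47.1]
```

Emit:
drive_tool(
  deltas=[
    [0, 0, 0, 0, 0.005, 0, 1],
    [0, 0, 0, 0, 0.01, 0, 1],
    [0, 0, 0, 0, 0.015, 0, 1],
    [0, 0, 0, 0, 0.02, 0, 1],
    [0, 0, 0, 0, 0.025, 0, 1],
    [0, 0, 0, 0, 0.03, 0, 1],
    [0, 0, 0, 0, 0.035, 0, 1],
    [0, 0, 0, 0, 0.04, 0, 1],
    [0, 0, 0, 0, 0.045, 0, 1],
    [0, 0, 0, 0, 0.05, 0, 1],
    [0, 0, 0, 0, 0.055, 0, 1],
    [0, 0, 0, 0, 0.06, 0, 1],
  ],
)

```text
time: 7.3
ee_pos: [0.5081, 0.0025, 0.0631]
eef_rot: [0.999, 0.054, 0.0, 0.0]
ft_force: [-0.5, -0.1, -0.2]
width: 0.0005
```

Emit:
drive_tool(
  deltas=[
    [0, 0, 0, 0, 0.005, 0, 1],
    [0, 0, 0, 0, 0.01, 0, 1],
    [0, 0, 0, 0, 0.015, 0, 1],
    [0, 0, 0, 0, 0.02, 0, 1],
    [0, 0, 0, 0, 0.025, 0, 1],
    [0, 0, 0, 0, 0.03, 0, 1],
    [0, 0, 0, 0, 0.035, 0, 1],
    [0, 0, 0, 0, 0.04, 0, 1],
    [0, 0, 0, 0, 0.045, 0, 1],
    [0, 0, 0, 0, 0.05, 0, 1],
    [0, 0, 0, 0, 0.055, 0, 1],
    [0, 0, 0, 0, 0.06, 0, 1],
  ],
)

```text
time: 8.5
ee_pos: [0.5146, -0.0571, 0.063]
eef_rot: [0.999, 0.054, 0.0, 0.0]
ft_force: [0.1, 0.4, -0.1]
width: 0.0005
```

```bash
python3 prof.py scene top | grep -E "tin [1236]"
```

```text
scene tin 1 near [47.8, 47.8, 48.4, 46.9] far [47.6, 47.9, 47.8, 47.2]
scene tin 2 near [47.2, 47.7, 48.1, 48.2] far [47.4, 47.7, 47.7, 47.7]
scene tin 3 near [160.3, 159.7, 50.9, 159.8] far [48.2, 48.2, 47.9, 47.9]
scene tin 6 near [53.9, 159.0, 158.2, 63.9] far [47.8, 48.4, 48.1, 47.7]
top tin 1 near [49.0, 49.4, 49.7, 50.0] far [49.5, 49.1, 49.1, 49.1]
top tin 2 near [48.5, 49.2, 49.5, 49.7] far [49.1, 49.2, 48.9, 49.5]
top tin 3 near [162.4, 162.7, 162.9, 162.6] far [49.1, 49.6, 49.0, 49.5]
top tin 6 near [None, None, None, 162.5] far [49.4, 48.0, 49.2, 48.8]
```

Tins 1 and 2 are shut. I'll continue along the row.

Emit:
drive_tool(
  deltas=[
    [0, 0, 0, 0, 0.005, 0, 1],
    [0, 0, 0, 0, 0.01, 0, 1],
    [0, 0, 0, 0, 0.015, 0, 1],
    [0, 0, 0, 0, 0.02, 0, 1],
    [0, 0, 0, 0, 0.025, 0, 1],
    [0, 0, 0, 0, 0.03, 0, 1],
    [0, 0, 0, 0, 0.035, 0, 1],
    [0, 0, 0, 0, 0.04, 0, 1],
    [0, 0, 0, 0, 0.045, 0, 1],
    [0, 0, 0, 0, 0.05, 0, 1],
    [0, 0, 0, 0, 0.055, 0, 1],
    [0, 0, 0, 0, 0.06, 0, 1],
  ],
)

```text
time: 9.8
ee_pos: [0.5211, -0.1165, 0.0631]
eef_rot: [0.999, 0.054, 0.0, -0.0]
ft_force: [0.7, 1.0, 0.5]
width: 0.0004
```

Emit:
drive_tool(
  deltas=[
    [0, 0, 0, 0, 0.005, 0, 1],
    [0, 0, 0, 0, 0.01, 0, 1],
    [0, 0, 0, 0, 0.015, 0, 1],
    [0, 0, 0, 0, 0.02, 0, 1],
    [0, 0, 0, 0, 0.025, 0, 1],
    [0, 0, 0, 0, 0.03, 0, 1],
    [0, 0, 0, 0, 0.035, 0, 1],
    [0, 0, 0, 0, 0.04, 0, 1],
    [0, 0, 0, 0, 0.045, 0, 1],
    [0, 0, 0, 0, 0.05, 0, 1],
    [0, 0, 0, 0, 0.054, 0, 1],
    [0, 0, 0, 0, 0.058, 0, 1],
  ],
)

```text
time: 11.0
ee_pos: [0.5273, -0.1743, 0.063]
eef_rot: [0.999, 0.054, 0.0, 0.0]
ft_force: [-0.2, -0.2, 0.3]
width: 0.0003
```

Emit:
drive_tool(
  deltas=[
    [0, 0, 0, 0, 0, -0.01, 1],
    [0, 0, 0, 0, 0, -0.04, 1],
    [0, 0, 0, 0, 0, -0.08, 1],
    [0, 0, 0, 0, 0, -0.12, 1],
    [0, 0, 0, 0, 0.05, -0.13, 1],
    [0, 0, 0, 0, 0.1, -0.13, 1],
    [0, 0, 0, 0, 0.15, -0.13, 1],
    [0, 0, 0, 0, 0.2, -0.13, 1],
    [0, 0, 0, 0, 0.25, -0.13, 1],
    [0, 0, 0, 0, 0.28, -0.13, 1],
    [0, 0, 0, 0, 0.28, -0.13, 1],
  ],
)

```text
time: 12.1
ee_pos: [0.5556, -0.4576, 0.1925]
eef_rot: [0.999, 0.051, -0.001, 0.001]
ft_force: [-1.2, -0.2, 0.6]
width: 0.0007
```

```bash
python3 prof.py scene top; python3 -c "
import cv2,glob
f=sorted(glob.glob('pics/top_*.png'),key=lambda s:int(s[9:-4]))[-1]
i=cv2.imread(f)[110:260,60:440]; cv2.imwrite('pics/fin.png',cv2.resize(i,None,fx=2,fy=2))"
```

```text
scene tin 1 near [48.2, 48.1, 48.3, 47.3] far [47.5, 47.3, 47.5, 47.6]
scene tin 2 near [47.2, 47.9, 48.1, 48.2] far [47.4, 47.5, 47.6, 47.8]
scene tin 3 near [48.3, 47.6, 47.9, 48.5] far [47.6, 47.6, 47.8, 47.6]
scene tin 4 near [47.3, 48.1, 48.6, 47.8] far [47.8, 47.6, 47.7, 47.6]
scene tin 5 near [47.9, 47.8, 48.4, 48.0] far [47.4, 47.5, 47.2, 47.4]
scene tin 6 near [47.4, 47.8, 48.4, 48.3] far [47.6, 47.8, 47.3, 47.2]
top tin 1 near [49.0, 49.6, 50.0, 49.4] far [48.9, 49.6, 49.4, 49.0]
top tin 2 near [49.6, 49.2, 49.0, 49.8] far [49.1, 49.0, 49.1, 49.4]
top tin 3 near [48.8, 49.7, 49.4, 49.5] far [49.3, 48.8, 48.9, 49.3]
top tin 4 near [49.1, 49.4, 49.3, 49.3] far [48.8, 49.0, 49.0, 48.6]
top tin 5 near [48.3, 49.3, 49.8, 49.9] far [48.5, 48.8, 48.5, 49.4]
top tin 6 near [49.1, 49.0, 49.2, 49.9] far [48.6, 48.6, 48.7, 48.7]
```

View pics/fin.png

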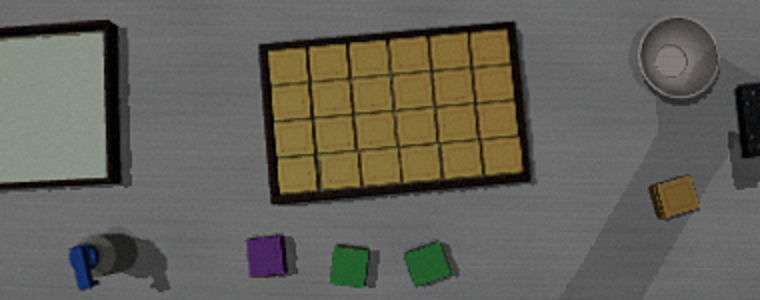

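The picture shows the near row (rows 150–195, columns 277–525) flat and in line like the far rows. The bystanders are in place. All near-row heights are within about 1 mm of the far rows, and the arm is clear, so I'm handing in.

```bash
python3 -c "
from bench import *
s=read_state(); print(s['time'],abs(s['joint_vel']).max()); print(close_job())"
```

```text
12.2 0.02804370261600964
the job is handed in; nothing more can be done
None
```

I closed all six lids with one light sweep of the shut fingertips along the near row, from tin 1's hinge side to past tin 6. The tips ran about 1 mm above the shut-lid height. I then lifted the arm clear and handed the job in at 12.2 s.

- **Lids:** the last depth checks from both fixed cameras put every near-row top within about 1 mm of the shut far rows, which means the lids are nearly flat. The two cameras differ by about 1.5 mm in absolute height, which is within calibration.
- **Tins:** in the last top picture the row stands in line.
- **Forces:** wrist readings at the end of each move stayed within the noise, about 1 N (2 N at most, in free motion). The interface gives no readings in between.
- **Bystanders:** the spare tin, bowl, bottle and look-alikes look undisturbed in the last top picture. I judged that by eye and did not measure it.

No check failed, and the hand-in reports no verdict.

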